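# Take a measure on the tester panel with a spring rule and lock it

## Robot

A 6-joint arm with a two-finger parallel gripper is mounted at the origin on a cart in front of the work surface, level with it; the furniture and walls round the work are solid. World frame = base frame: x ahead of the robot, y to its left, z up, the work surface at z = 0. Lengths are in m, angles in rad, forces in N, time in s.
With the tool pointing down it reaches from about 0.275 to 0.825 m from the base axis. Payload 5.2 kg.
Tool frame: the origin (TCP) lies between the finger pads; the fingertips stand arm.tips_ahead ahead of it and the grasp point (between the pads) is the TCP (arm.tips_ahead is the distance from the TCP to the fingertips, in m); z points along the fingers, y is the line along which they close (so a half turn about z gives the same grasp; the last joint's range is limited). The gripper opens to 93 mm and grips with 3 to 60 N. Pads are 15 mm wide; open, the fingers measure 128 mm over their backs; the gripper's body (75 mm by 188 mm) begins 65 mm behind the grasp point.
Start: joints at [1, 0.259, 1.535, -0, 1.348, -0.203], TCP at [0.198, 0.513, 0.238] pointing down, gripper open.
Joint ranges: [-3.14, 3.14], [-0.91, 2.08], [0.19, 2.58], [-1.22, 4.36], [0.22, 2.71], [-3.12, 3.12]. Speed limits (rad/s): [2.57, 2.57, 3.14, 3.14, 3.14, 3.14].

## Interface

Orientations are given as a unit quaternion [w, x, y, z].
In Python, from workcell import arm gives the robot as it stands.
- The arm moves only by the tool jog_arm, never from a script. Its argument "increments" is a list of rows, each a list of 3 entries, a list of its own where there are three numbers: the shift along the tool's x, y, z in units of 40 cm (1.0 is 40 cm), then the turn, a rotation vector about the tool's x, y, z in units of 90 degrees (1.0 is 90 degrees), then the closure, from -1 (fully open) to 1 (shut). In form: [[[tx, ty, tz], [wx, wy, wz], grip], ...]. A call has 1 to 8 rows; each row shifts and turns the commanded pose from where the row before left it, along the tool's axes as they then stand; what a row does not reach is not made up. A row lasts 1/12 s, in which the tool goes at most 41.7 mm and 7.16 degrees, less where a joint would pass 70% of its speed; a pose out of reach is approached as far as the arm can. A call with a number of a shift or a turn outside -1 to 1 is refused whole. A call with a gripper value outside its range is refused whole. The fingers move at their own pace and stop on an object; "newtons" is the grip in N (left out, the last holds). Time passes only in rows, so rows that do not move let the fingers close. It gives the time, the measured TCP pose, the force, the opening and the grip force at its end, in the units of the state.
- arm.observe(): the state, without advancing time (a new reading comes with each control period).
- arm.read_camera(name): name is "scene" or "top"; returns (picture, depth): 420x560x3 uint8, blue, green, red; 420x560 float32, m along the optical axis (not along the pixel's ray), 0 where there is no reading.
- arm.camera_model(name): a dict with "camera_matrix" (3x3 intrinsics, pixels), "R" (3x3) and "t" (3): a world point X has camera coordinates R X + t. Camera axes: x right, y down, z forward; pixel columns grow to the right and rows downward; lengths in m; the calibration is good to about 2 mm. A picture is of the moment at which its call begins. camera_model takes no time and is no camera call.
- arm.close_job(): hands the job in; it is judged then, once.
The state is a dict: "time_s": time; "q": joint angles; "joint_velocities": joint speeds; "effort": joint torques, N m; "tool_pos": TCP position; "tool_rot": TCP orientation; "force": force on the tool from outside, world axes, zero at the start; "ft_torque": the same for the moment, N m; "finger_gap": finger opening in m; "finger_force": force on a finger pad.
Only numpy, scipy, OpenCV 4.12 (cv2) and the standard library are available. Lean on these libraries where they do the work, as an engineer would, in place of code of your own. Each camera call takes 0.05 s, during which the arm holds its last target. There are 200 camera calls.

## Task

Take the retractable rule from its wooden rest, hook its lip over the middle of the wooden panel's back edge (away from the robot) and back the case off against the spring, lock foot not yet pushed in, until its front is level with the middle of the dark line across the panel. Hold it there and press it gently down until the foot locks the blade and the sole is flat (if it stops part way, ease the case a millimetre or two along and try again), then let go, leaving the rule square on the panel with its lip at the edge. Never let the blade snap back, press or pull hard, or disturb the other things.

Things in the scene. Friction and masses are not known exactly. Their poses are not given: they have to be found in the camera images.
- rule: Retractable rule: grey plastic case 100 long (its x) x 32 wide x 56 mm high, 0.3 to 0.5 kg, black rubber sides. Origin: middle of its sole; x points out of the front face, where the blade comes out; z up. Grip it across its width from above, 38 mm above the sole, at mid-length. It starts upright in the rest, sole 20 mm above the counter, its foot free in the slot.
- mouth (a point): Point on the lower edge of the front face of the rule's case, at [50, 0, 0] mm in the case's frame. Its axes are the case's.
- hook (a point): Point on the inner (case-side) face of the lip at the blade's end, 10 mm below the sole, 12 mm ahead of the front face when the blade is fully in. The lip is a steel plate 3 mm thick, 20 mm wide, hanging to 14 mm below the sole. The blade is 18 mm wide and runs 9 mm above the sole.
- blade (a joint): How far the blade is drawn out, m: 0 fully in (as at the start), end stop at 0.070. A spring pulls it in with 3.3 N at 0, 4.0 N at 0.070; let go unlocked it snaps back.
- lock (a joint): How far the lock foot is pushed into the case, m: 0 free, 0.005 flush with the sole; locked above 0.0042. It slides stiffly (5 to 7 N, more if hurried; no spring, stays where pushed). After 1.3 mm its pins meet a rack of square teeth, 6 mm apart, under the blade: in a gap they go on in; on a tooth they stop part way until the case is eased 1 to 3 mm forward or back.
- panel: Fixed tester panel of light wood, 190 (its x) x 200 (its y) x 22 mm, lying on the counter. Origin: middle of its underside; x points to the back edge, away from the robot, z up. A jar (46 mm wide, 40 high) and a tin (40 mm wide, 13 high) stand near the ends of the back edge, about 74 mm either side of the middle.
- panel_edge (a point): Middle of the panel's upper back edge, at [95, 0, 22] mm in the panel's frame, axes as the panel's.
- line: Dark steel line 6 mm wide inlaid flush across the panel's top, parallel to the back edge, its middle 54 to 70 mm in front of it. Origin: its middle, on the top face; axes as the panel's. 'Level' means level with the middle of the line.
- rest: Fixed dark wooden rest, 96 x 56 x 24 mm, two rails with low cheeks (4 mm above the rails); the rule's sole stands on the rails, 20 mm above the counter. Origin: middle of its underside, x as the rule's.
- jar_a: Small jar with a black lid on the panel, 46 mm wide, 40 high. Leave alone. Origin: middle of its underside.
- tin_a: Small low tin on the panel, 40 mm wide, 13 high. Leave alone. Origin: middle of its underside.
- clip_jar: Clear clip-top jar of cotton balls, 88 x 82 x 115 mm, at the back left. Leave alone. Origin: middle of its underside.
- pen_1: Black pen lying front right, 145 mm. Leave alone. Origin: middle of its underside.
- jelly: Tapered pot with a press lid, 90 mm wide, 72 high, at the back right. Leave alone. Origin: middle of its underside.
- foot (a point): Middle of the underside of the lock foot, a black plate 60 x 11 mm in the middle of the sole, standing 5 mm below the sole when free. A small black pin in the top of the case rises with it, from 2 to 7 mm.

How it is judged:
On the way, in this order (a step that is already met when the one before it is completed fails the run):
1. the lip is over the back edge and the blade is being drawn out, lock foot free (x of hook in the frame of panel_edge between -0.003 and 0.006 m and z of hook in the frame of panel_edge below -0.002 m and y of hook in the frame of panel_edge between -0.06 and 0.06 m and value of joint blade above 0.012 m and value of joint lock below 0.0015 m), for 0.1 s.
2. the front of the case is within 6 mm of the dark line with the lip on the edge, lock foot still free (x of hook in the frame of panel_edge between -0.003 and 0.006 m and z of hook in the frame of panel_edge below -0.002 m and y of hook in the frame of panel_edge between -0.06 and 0.06 m and x of mouth in the frame of line between -0.006 and 0.006 m and value of joint lock below 0.0015 m), for 0.1 s.
At the end, for the whole second after the job is handed in: Rule released, at rest, flat on the panel (sole within 2 mm, tilt < 0.05 rad), square within 0.1 rad; foot in > 4.2 mm; case front within 6 mm of the dark line; lip over the back edge, inner face 3 mm inside to 6 mm off it, reaching > 2 mm below the top, within 60 mm of mid-edge (x of hook in the frame of panel_edge between -0.003 and 0.006 m and z of hook in the frame of panel_edge below -0.002 m and y of hook in the frame of panel_edge between -0.06 and 0.06 m and x of mouth in the frame of line between -0.006 and 0.006 m and value of joint lock above 0.0042 m and angle between the x axis of rule and the x axis of panel, either way round below 0.1 rad and angle between rule's own z axis and vertical below 0.05 rad and z of rule in the frame of panel_edge between -0.002 and 0.002 m and linear speed of rule below 0.02 m/s); the robot touches nothing.
It fails at once if the rule pressed or pulled on the panel with more than 40 N (contact force between rule and panel above 40 N).
It fails at once if the blade snaps back (faster than 0.5 m/s) (velocity of joint blade below -0.5 m/s).
It fails at once if the jar, tin, clip-top jar, pen or pot moved more than 15 mm (distance of any of jar_a, tin_a, clip_jar, pen_1, jelly from where it was at the start of the episode above 0.015 m).
It also fails if it takes over 58 s, if anything falls off the work surface, if the arm or the gripper's body presses on something with over 40 N, if the wrist force passes 120 N, or if a joint passes its speed limit or range.

## Working session

There is one attempt and no reset: what is moved stays moved. The work goes in short steps, Python scripts to look and compute and a tool call to move; the robot and the scene stay as the last step left them, time stands still between calls to the robot, and variables do not carry over. Pictures are saved under pics/ and viewed, at most 10 in all, crops included, and the job is handed in when it is done.

Besides the shell and the picture viewer there is one more tool, called after "Call:" as a command line: name --argument value ..., lists and objects as JSON in quotes. jog_arm: Moves the arm, as the interface text tells. Its arguments: {"type":"object","properties":{"increments":{"type":"array","items":{"type":"array"}},"newtons":{"type":"number"}},"required":["increments"]}

```bash
mkdir -p pics; ls; python3 - <<'E'
from workcell import arm
import cv2,numpy as np
s=arm.observe();print(s, arm.tips_ahead)
for n in("scene","top"):
    p,d=arm.read_camera(n);cv2.imwrite(f"pics/{n}0.png",p);np.save(f"{n}0.npy",d);np.save(f"{n}0p.npy",p)
    m=arm.camera_model(n);print(n,{k:np.round(v,3).tolist() for k,v in m.items()})
E
```

```text
pics
{'time_s': 0.0, 'q': array([ 1.00020270e+00,  2.59306732e-01,  1.53609351e+00,  1.07363710e-05,
        1.34798405e+00, -2.02779245e-01]), 'joint_velocities': array([ 5.52628166e-05, -8.26199954e-04, -1.22783282e-03, -1.01893508e-03,
       -2.63975411e-04, -8.51883819e-04]), 'effort': array([-1.63086472e-03, -4.37329280e+01, -2.83991182e+01,  7.17881508e-02,
        4.14485950e-02, -1.38449027e-04]), 'tool_pos': array([0.1974472 , 0.51278483, 0.23683301]), 'tool_rot': array([-3.42680563e-04,  1.82873360e-01,  9.83136070e-01, -8.27700958e-04]), 'force': array([-0.62703726,  0.32766782, -0.50306784]), 'ft_torque': array([ 0.01770304,  0.016675  , -0.03308062]), 'finger_force': 0.0, 'finger_gap': 0.09314392906991949} 0.019
scene {'camera_matrix': [[408.98, 0.0, 278.021], [0.0, 408.98, 202.977], [0.0, 0.0, 1.0]], 'R': [[0.496, -0.868, -0.023], [-0.508, -0.268, -0.819], [0.704, 0.418, -0.574]], 't': [-0.216, 0.344, 0.671]}
top {'camera_matrix': [[418.4, 0.0, 278.594], [0.0, 418.4, 207.785], [0.0, 0.0, 1.0]], 'R': [[-0.019, -1.0, 0.001], [-0.996, 0.019, -0.085], [0.085, -0.002, -0.996]], 't': [0.041, 0.554, 1.339]}
```

View pics/scene0.png

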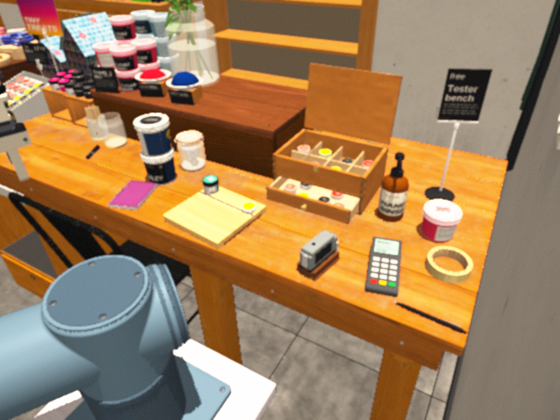

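View pics/top0.png

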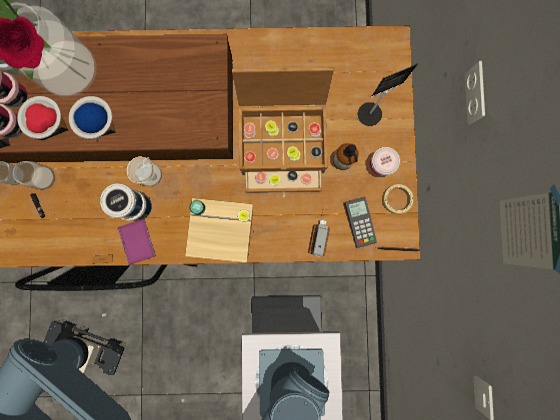

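The scene view shows the panel at about (215,213), the jar at (210,185), the tin at (248,207), and the rule in its rest at (320,252). In the top view the panel spans (187–253, 200–262), with the dark line near row 217. The rule is at (320,238), and its front points either up or down the picture.

```bash
python3 - <<'E'
import cv2,numpy as np
t=np.load("top0p.npy");s=np.load("scene0p.npy")
a=cv2.resize(t[190:270,180:260],(400,400),interpolation=cv2.INTER_NEAREST)
b=cv2.resize(t[212:262,295:345],(400,400),interpolation=cv2.INTER_NEAREST)
c=cv2.resize(s[170:250,160:270],(440,320)[:2],interpolation=cv2.INTER_NEAREST)[:200,:400]
c=cv2.resize(s[225:285,285:345],(400,400),interpolation=cv2.INTER_NEAREST)
cv2.imwrite("pics/c1.png",np.hstack([b,c]))
cv2.imwrite("pics/c2.png",a)
E
```

```text
(no output)
```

View pics/c1.png

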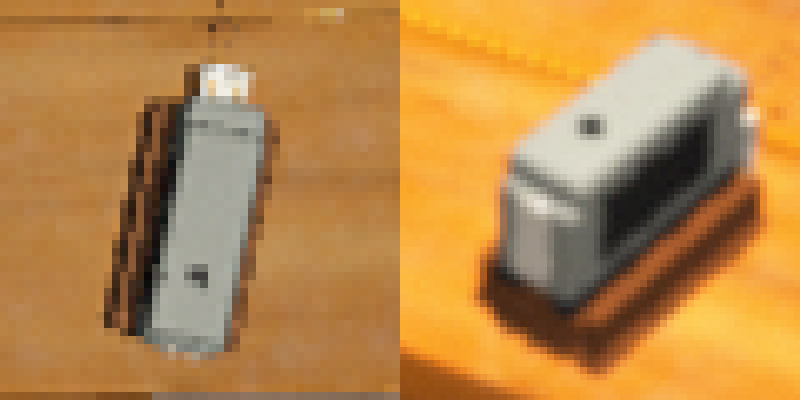

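View pics/c2.png

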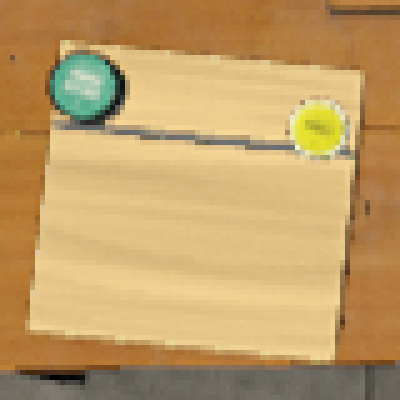

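The first crop shows the rule from above. Its white lip is at crop (228,80), i.e. the top end, so the front faces away from the robot, turned slightly. In the second crop the panel's back edge runs from (60,40) to (363,70) and the dark line from (55,127) to (350,152). The jar stands at the left end and the tin at the right.

```bash
cat > h.py <<'E'
from workcell import arm
import cv2,numpy as np
def cast(n,uv,z):
    m=arm.camera_model(n);uv=np.atleast_2d(uv).astype(float)
    r=np.c_[uv,np.ones(len(uv))]@np.linalg.inv(m["camera_matrix"]).T@m["R"]
    C=-m["R"].T@m["t"];return C+r*((z-C[2])/r[:,2])[:,None]
def proj(n,X):
    m=arm.camera_model(n);c=np.atleast_2d(X)@np.array(m["R"]).T+m["t"]
    p=c@np.array(m["camera_matrix"]).T;return p[:,:2]/p[:,2:]
def fit(P):
    P=np.float32(P)[:,:2];vx,vy,x,y=cv2.fitLine(P,cv2.DIST_HUBER,0,1e-3,1e-3).ravel()
    return np.array([x,y]),np.array([vx,vy])
E
python3 - <<'E'
from h import *
t=np.load("top0p.npy").astype(float);d=np.load("top0.npy");b=t[...,0]
def cross(prof,lvl):  # first crossing, subpixel
    for i in range(len(prof)-1):
        if (prof[i]-lvl)*(prof[i+1]-lvl)<=0 and prof[i]!=prof[i+1]: return i+(lvl-prof[i])/(prof[i+1]-prof[i])
med=lambda y0,y1,x0,x1:np.median(b[y0:y1,x0:x1])
print("panel/counter blue",med(225,250,200,235),med(190,196,200,245))
lv=(med(225,250,200,235)+med(185,196,200,245))/2
B=[];L=[];F=[]
for c in range(207,236):
    r=cross(b[192:212,c],lv);B.append((c,192+r))
    k=np.arange(211,224);w=np.clip(np.median(b[205:230,c])-25-t[k,c,0]*1.0,0,None)
    w=np.clip(200-t[k,c,2],0,None) if False else np.clip(np.median(t[205:230,c,2])-20-t[k,c,2],0,None)
    if w.sum()>20:L.append((c,(w*k).sum()/w.sum()))
for c in range(190,243):
    r=cross(b[270-1:250:-1,c],lv)
L_=[];R_=[]
for r in range(222,254):
    q=cross(b[r,178:200],lv);L_.append((178+q,r)) if q is not None else 0
    q=cross(b[r,262:238:-1],lv);R_.append((262-q,r)) if q is not None else 0
res={}
for n,P in (("back",B),("line",L),("left",L_),("right",R_)):
    W=cast("top",P,.022);p,v=fit(W);res[n]=(p,v);e=np.abs((W[:,:2]-p)@[-v[1],v[0]])
    print(n,len(P),p.round(4),np.degrees(np.arctan2(v[1],v[0])).round(2),e.max().round(4))
p,v=res["back"];v=v*np.sign(v[1]);nrm=np.array([v[1],-v[0]]);nrm*=np.sign(nrm[0])
print("line dist",(p-res["line"][0])@nrm)
def isect(a,c):
    s=np.linalg.solve(np.c_[a[1],-c[1]],c[0]-a[0]);return a[0]+s[0]*a[1]
l,r=isect(res["back"],res["left"]),isect(res["back"],res["right"])
print("corners",l,r,np.linalg.norm(l-r),"mid",(l+r)/2,"n",nrm,np.degrees(np.arctan2(nrm[1],nrm[0])))
# rule top
hsv=cv2.cvtColor(t.astype(np.uint8),cv2.COLOR_BGR2HSV)
m=np.zeros(d.shape,np.uint8);m[210:262,300:340]=((hsv[...,1]<50)&(hsv[...,2]>100))[210:262,300:340]
m=cv2.morphologyEx(m,cv2.MORPH_OPEN,np.ones((3,3),np.uint8))
c=max(cv2.findContours(m,0,2)[0],key=cv2.contourArea)
# depth points
mod=arm.camera_model("top");ys,xs=np.nonzero(m);
Kd=np.c_[xs,ys,np.ones(len(xs))]@np.linalg.inv(mod["camera_matrix"]).T*d[ys,xs][:,None]
W=(Kd-mod["t"])@mod["R"];print("rule z pct",np.percentile(W[:,2],[10,50,90]),len(xs))
W=cast("top",c[:,0],.076);rc=cv2.minAreaRect(np.float32(W[:,:2]*1000));print(rc,cv2.boxPoints(rc).round(1).tolist())
for n,X in(("jar",(197,207)),("tin",(244,215))):print(n,cast("top",X,.04 if n=="jar" else .013+.022))
s=np.load("scene0p.npy");print("proj check",proj("scene",np.r_[(l+r)/2,.022]),proj("scene",[np.r_[l,.022],np.r_[r,.022]]))
E
```

```text
panel/counter blue 132.0 57.0
back 29 [0.5835 0.2289] 83.64 0.0012
line 29 [0.527  0.2182] 83.32 0.0011
left 32 [0.4782 0.327 ] -6.78 0.0013
right 32 [0.4614 0.1286] -7.0 0.0012
line dist 0.05494206
corners [0.5928815  0.31334674] [0.5708145 0.1152148] 0.19935702 mid [0.581848   0.21428077] n [ 0.9938549  -0.11069082] -6.3551397
rule z pct [0.06812015 0.07645743 0.08007586] 304
((448.24237060546875, -97.75576782226562), (30.481395721435547, 99.35546112060547), 77.02324676513672) [[396.3999938964844, -101.5], [493.20001220703125, -123.80000305175781], [500.1000061035156, -94.0999984741211], [403.29998779296875, -71.69999694824219]]
jar [[0.56118545 0.2926534  0.04      ]]
tin [[0.53281926 0.14225472 0.035     ]]
proj check [[237.78895884 193.61898991]] [[212.13200608 183.10012532]
 [265.72218566 205.07109987]]
```

Call:
jog_arm --increments '[[[0,0,0],[0,0,-0.045],-1],[[0,0,0],[0,0,-0.045],-1],[[-0.053,-0.075,0],[0,0,0],-1],[[-0.053,-0.075,0],[0,0,0],-1],[[-0.053,-0.075,0],[0,0,0],-1],[[-0.053,-0.075,0],[0,0,0],-1],[[-0.053,-0.075,0],[0,0,0],-1],[[-0.053,-0.075,0],[0,0,0],-1]]'

```text
time_s: 0.77
tool_pos: [0.2812, 0.3076, 0.2373]
tool_rot: [-0.0, 0.113, 0.994, -0.0]
force: [-0.3, 0.4, 0.2]
finger_gap: 0.0928
finger_force: 0.0
```

Call:
jog_arm --increments '[[[-0.053,-0.075,0],[0,0,0],-1],[[-0.053,-0.075,0],[0,0,0],-1],[[-0.053,-0.075,0],[0,0,0],-1],[[-0.053,-0.075,0],[0,0,0],-1],[[-0.053,-0.075,0],[0,0,0],-1],[[-0.053,-0.075,0],[0,0,0],-1],[[-0.053,-0.075,0],[0,0,0],-1],[[-0.053,-0.075,0],[0,0,0],-1]]'

```text
time_s: 1.43
tool_pos: [0.3927, 0.0356, 0.2376]
tool_rot: [-0.0, 0.113, 0.994, 0.0]
force: [0.5, 1.2, 0.3]
finger_gap: 0.0928
finger_force: 0.0
```

Call:
jog_arm --increments '[[[-0.053,-0.075,0],[0,0,0],-1],[[-0.053,-0.075,0],[0,0,0],-1],[[-0.053,-0.075,0],[0,0,0],-1],[[-0.053,-0.075,0],[0,0,0],-1],[[0,0,0.08],[0,0,0],-1],[[0,0,0.08],[0,0,0],-1],[[0,0,0],[0,0,0],-1]]'

```text
time_s: 2.02
tool_pos: [0.4447, -0.0977, 0.1683]
tool_rot: [-0.005, 0.114, 0.993, 0.002]
force: [-0.8, 0.5, -0.9]
finger_gap: 0.0928
finger_force: 0.0
```

```bash
python3 - <<'E'
from h import *
print(cast("scene",[(301.5,248.7),(315,253.5),(337.5,236.2),(324,230.7)],.076).round(4).tolist())
t=np.load("top0p.npy")
# rest in top view: dark-brown long edges -> orientation; front/rear ends of case along axis
ax=np.array([np.cos(np.radians(-13)),np.sin(np.radians(-13))])
for s in np.arange(-.062,.064,.004):
    P=np.r_[np.array([.4482,-.0978])+s*ax,.076];u=proj("top",P)[0]
    print(round(s,3),cv2.getRectSubPix(t,(1,1),tuple(map(float,u))).ravel(),end=' ')
print(arm.observe()["tool_pos"])
E
```

```text
[[0.4036, -0.0782, 0.076], [0.4035, -0.1103, 0.076], [0.4787, -0.1297, 0.076], [0.4823, -0.0952, 0.076]]
-0.062 [ 53 113 169] -0.058 [ 62 120 175] -0.054 [ 65 122 177] -0.05 [106 131 155] -0.046 [128 138 135] -0.042 [147 157 157] -0.038 [158 169 168] -0.034 [157 168 166] -0.03 [158 169 168] -0.026 [156 166 166] -0.022 [107 114 113] -0.018 [88 92 93] -0.014 [150 161 161] -0.01 [156 168 167] -0.006 [156 168 166] -0.002 [157 168 167] 0.002 [157 169 168] 0.006 [157 167 166] 0.01 [156 166 166] 0.014 [158 169 167] 0.018 [158 167 167] 0.022 [155 165 164] 0.026 [155 165 165] 0.03 [157 166 166] 0.034 [153 162 161] 0.038 [140 149 149] 0.042 [156 167 166] 0.046 [149 159 157] 0.05 [138 161 172] 0.054 [171 209 229] 0.058 [198 214 220] 0.062 [153 178 198] [ 0.4446744  -0.09772313  0.16829663]
```

Call:
jog_arm --increments '[[[-0.009,0,0.05],[0,0,0],-1],[[0,0,0.06],[0,0,0],-1],[[0,0,0.06],[0,0,0],-1],[[0,0,0.05],[0,0,0],-1],[[0,0,0.03],[0,0,0],-1],[[0,0,0.02],[0,0,0],-1],[[0,0,0],[0,0,0],-1],[[0,0,0],[0,0,0],-1]]'

```text
time_s: 2.68
tool_pos: [0.4523, -0.0994, 0.0664]
tool_rot: [0.0, 0.113, 0.994, -0.0]
force: [0.6, 0.7, 0.1]
finger_gap: 0.0928
finger_force: 0.0
```

Call:
jog_arm --increments '[[[0.011,0.001,0],[0,0,0],-1],[[0,0,0.01],[0,0,0],-1],[[0,0,0.011],[0,0,0],-0.3],[[0,0,0],[0,0,0],0.0],[[0,0,0],[0,0,0],0.1],[[0,0,0],[0,0,0],0.2],[[0,0,0],[0,0,0],0.2],[[0,0,0],[0,0,0],0.2]]' --newtons 15

```text
time_s: 3.35
tool_pos: [0.4478, -0.0981, 0.0574]
tool_rot: [0.0, 0.113, 0.994, -0.0]
force: [-0.1, -1.1, 0.1]
finger_gap: 0.0577
finger_force: 0.0
```

Call:
jog_arm --increments '[[[0,0,0],[0,0,0],0.3],[[0,0,0],[0,0,0],0.4],[[0,0,0],[0,0,0],0.6],[[0,0,0],[0,0,0],1],[[0,0,0],[0,0,0],1]]' --newtons 15

```text
time_s: 3.77
tool_pos: [0.4477, -0.098, 0.0573]
tool_rot: [0.0, 0.113, 0.994, 0.0]
force: [0.9, 0.7, 1.0]
finger_gap: 0.0321
finger_force: 15.0
```

Call:
jog_arm --increments '[[[0,0,0],[0,0,0],1],[[0,0,0],[0,0,0],1],[[0,0,-0.01],[0,0,0],1],[[0,0,-0.04],[0,0,0],1],[[0,0,-0.06],[0,0,0],1],[[0,0,-0.07],[0,0,0],1],[[0,0,-0.05],[0,0,0],1],[[0,0,-0.02],[0,0,0],1]]' --newtons 45

```text
time_s: 4.43
tool_pos: [0.4488, -0.0987, 0.1599]
tool_rot: [0.002, 0.113, 0.994, -0.001]
force: [-0.2, -0.5, -3.4]
finger_gap: 0.0317
finger_force: 45.0
```

Call:
jog_arm --increments '[[[0,0,0],[0,0,-0.036],1],[[0,0,0],[0,0,-0.035],1],[[-0.005,0.03,0],[0,0,0],1],[[-0.008,0.06,0],[0,0,0],1],[[-0.01,0.08,0],[0,0,0],1],[[-0.011,0.08,0],[0,0,0],1],[[-0.011,0.08,0],[0,0,0],1],[[-0.011,0.08,0],[0,0,0],1]]'

```text
time_s: 5.1
tool_pos: [0.488, 0.0636, 0.1562]
tool_rot: [-0.001, 0.058, 0.998, -0.0]
force: [0.9, -0.6, -3.4]
finger_gap: 0.0316
finger_force: 45.0
```

Call:
jog_arm --increments '[[[-0.011,0.08,0],[0,0,0],1],[[-0.011,0.08,0],[0,0,0],1],[[-0.011,0.08,0],[0,0,0],1],[[-0.011,0.08,0],[0,0,0],1],[[-0.008,0.05,0],[0,0,0],1],[[-0.003,0.034,0],[0,0,0],1],[[0,0,0],[0,0,0],1],[[0,0,0],[0,0,0],1]]'

```text
time_s: 5.77
tool_pos: [0.5284, 0.2201, 0.1562]
tool_rot: [-0.001, 0.057, 0.998, -0.001]
force: [-0.2, -0.7, -3.8]
finger_gap: 0.0314
finger_force: 45.0
```

Call:
jog_arm --increments '[[[0,0,0.03],[0,0,0],1],[[0,0,0.05],[0,0,0],1],[[0,0,0.05],[0,0,0],1],[[0,0,0.03],[0,0,0],1],[[0,0,0.01],[0,0,0],1],[[0,0,0],[0,0,0],1],[[0,0,0],[0,0,0],1]]'

```text
time_s: 6.35
tool_pos: [0.5294, 0.2194, 0.0897]
tool_rot: [0.0, 0.058, 0.998, -0.0]
force: [-0.2, 0.4, -3.7]
finger_gap: 0.0318
finger_force: 45.0
```

```bash
python3 - <<'E'
from h import *
p,d=arm.read_camera("scene");q,_=arm.read_camera("top")
a=cv2.resize(p[140:250,160:270],(400,400),interpolation=cv2.INTER_CUBIC)
b=cv2.resize(q[180:260,180:260],(400,400),interpolation=cv2.INTER_CUBIC)
cv2.imwrite("pics/c3.png",np.hstack([a,b]));s=arm.observe();print(s["tool_pos"],s["force"])
E
```

```text
[0.53000543 0.21992714 0.09042777] [ 0.15499475 -0.51367827 -3.07527797]
```

View pics/c3.png

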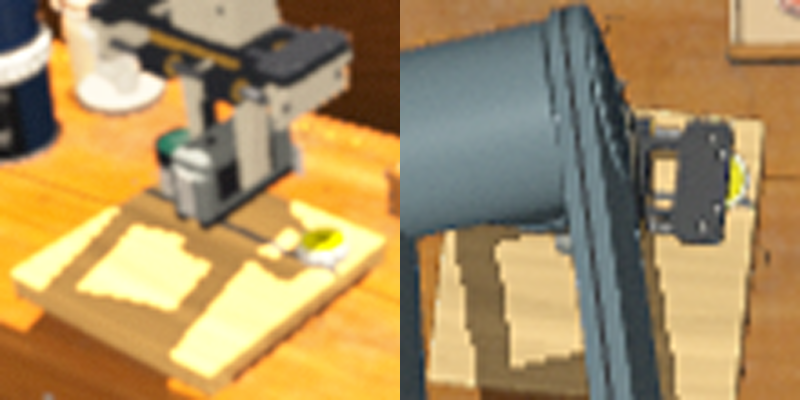

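The left half (scene) shows the rule level in the fingers above the panel at crop (220,180), with the tin at (320,243). In the right half (top) the arm hides the lip, so I will find the edge by force.

Call:
jog_arm --increments '[[[-0.006,0,0],[0,0,0],1],[[0,0,0.01],[0,0,0],1],[[0,0,0.01],[0,0,0],1],[[0,0,0.01],[0,0,0],1],[[0,0,0.01],[0,0,0],1],[[0,0,0.01],[0,0,0],1],[[0,0,0],[0,0,0],1],[[0,0,0],[0,0,0],1]]'

```text
time_s: 7.12
tool_pos: [0.5312, 0.22, 0.0687]
tool_rot: [-0.001, 0.057, 0.998, -0.0]
force: [0.4, 1.2, -4.0]
finger_gap: 0.0317
finger_force: 45.0
```

Call:
jog_arm --increments '[[[0,0,0.005],[0,0,0],1],[[0,0,0.005],[0,0,0],1],[[0,0,0],[0,0,0],1],[[0,0,0],[0,0,0],1],[[0,0,0],[0,0,0],1]]'

```text
time_s: 7.53
tool_pos: [0.5315, 0.22, 0.0653]
tool_rot: [0.0, 0.057, 0.998, 0.0]
force: [-0.3, 0.2, -3.9]
finger_gap: 0.0315
finger_force: 45.0
```

Call:
jog_arm --increments '[[[0.005,0,0],[0,0,0],1],[[0.005,0,0],[0,0,0],1],[[0.005,0,0],[0,0,0],1],[[0,0,0],[0,0,0],1],[[0,0,0],[0,0,0],1]]'

```text
time_s: 7.95
tool_pos: [0.5254, 0.2207, 0.0653]
tool_rot: [0.0, 0.057, 0.998, 0.0]
force: [0.3, 0.5, -3.8]
finger_gap: 0.0319
finger_force: 45.0
```

Call:
jog_arm --increments '[[[0.005,0,0],[0,0,0],1],[[0,0,0],[0,0,0],1],[[0,0,0],[0,0,0],1]]'

```text
time_s: 8.2
tool_pos: [0.5234, 0.221, 0.0653]
tool_rot: [-0.0, 0.057, 0.998, -0.0]
force: [-0.3, -0.3, -3.3]
finger_gap: 0.0318
finger_force: 45.0
```

Call:
jog_arm --increments '[[[0.005,0,0],[0,0,0],1],[[0,0,0],[0,0,0],1],[[0,0,0],[0,0,0],1]]'

```text
time_s: 8.45
tool_pos: [0.5214, 0.2212, 0.0652]
tool_rot: [-0.0, 0.057, 0.998, -0.0]
force: [0.5, -0.2, -4.1]
finger_gap: 0.0316
finger_force: 45.0
```

Call:
jog_arm --increments '[[[0.005,0,0],[0,0,0],1],[[0,0,0],[0,0,0],1],[[0,0,0],[0,0,0],1]]'

```text
time_s: 8.7
tool_pos: [0.5194, 0.2214, 0.0653]
tool_rot: [-0.0, 0.057, 0.998, -0.0]
force: [0.4, 0.5, -2.8]
finger_gap: 0.0315
finger_force: 45.0
```

Call:
jog_arm --increments '[[[0.005,0,0],[0,0,0],1],[[0,0,0],[0,0,0],1],[[0,0,0],[0,0,0],1]]'

```text
time_s: 8.95
tool_pos: [0.5184, 0.2216, 0.0655]
tool_rot: [0.001, 0.057, 0.998, 0.0]
force: [3.2, -0.1, -5.5]
finger_gap: 0.0319
finger_force: 45.0
```

Call:
jog_arm --increments '[[[0.004,0,0],[0,0,0],1],[[0.006,0,0],[0,0,0],1],[[0.006,0,0],[0,0,0],1],[[0.006,0,0],[0,0,0],1],[[0.006,0,0],[0,0,0],1],[[0.006,0,0],[0,0,0],1],[[0.006,0,0],[0,0,0],1],[[0,0,0],[0,0,0],1]]'

```text
time_s: 9.62
tool_pos: [0.5013, 0.2235, 0.0655]
tool_rot: [0.0, 0.057, 0.998, 0.0]
force: [3.3, -0.5, -2.8]
finger_gap: 0.0318
finger_force: 45.0
```

```bash
python3 - <<'E'
from h import *
s=np.load("scene0p.npy")
# second measure of line distance: profiles in scene view along panel x, sampled at offsets from mid-edge
n=np.array([np.cos(np.radians(-6.6)),np.sin(np.radians(-6.6))]);l=np.array([-n[1],n[0]])
for cam,im in(("scene",s),("top",np.load("top0p.npy"))):
  P=[]
  ks=np.arange(-.08,.012,.002)
  for k in ks:
    v=[cv2.getRectSubPix(im,(1,1),tuple(map(float,proj(cam,np.r_[np.array([.5818,.2143])+k*n+j*l,.022])[0]))).ravel() for j in np.arange(-.03,.031,.003)]
    P.append(np.mean(v,0))
  P=np.array(P);print(cam,[(int(round(k*1000)),int(a[0]),int(a[2])) for k,a in zip(ks,P)])
E
```

```text
scene [(-80, 155, 255), (-78, 157, 255), (-76, 160, 255), (-74, 163, 255), (-72, 167, 255), (-70, 171, 255), (-68, 174, 255), (-66, 178, 255), (-64, 179, 255), (-62, 175, 255), (-60, 168, 255), (-58, 158, 252), (-56, 151, 248), (-54, 152, 245), (-52, 158, 249), (-50, 168, 253), (-48, 175, 255), (-46, 179, 255), (-44, 180, 255), (-42, 180, 255), (-40, 179, 255), (-38, 179, 255), (-36, 179, 255), (-34, 179, 255), (-32, 178, 255), (-30, 177, 255), (-28, 176, 255), (-26, 175, 255), (-24, 174, 255), (-22, 172, 255), (-20, 172, 255), (-18, 172, 255), (-16, 171, 255), (-14, 170, 255), (-12, 168, 255), (-10, 166, 255), (-8, 163, 255), (-6, 158, 255), (-4, 147, 255), (-2, 128, 254), (0, 104, 253), (2, 79, 251), (4, 58, 248), (6, 46, 246), (8, 41, 245), (10, 41, 246)]
top [(-80, 127, 217), (-78, 129, 219), (-76, 130, 221), (-74, 131, 223), (-72, 134, 227), (-70, 138, 231), (-68, 141, 235), (-66, 144, 238), (-64, 146, 241), (-62, 146, 240), (-60, 140, 230), (-58, 126, 191), (-56, 113, 134), (-54, 117, 137), (-52, 125, 179), (-50, 137, 218), (-48, 146, 239), (-46, 144, 239), (-44, 142, 237), (-42, 142, 236), (-40, 143, 236), (-38, 143, 236), (-36, 143, 237), (-34, 143, 237), (-32, 143, 236), (-30, 142, 236), (-28, 141, 234), (-26, 139, 232), (-24, 137, 230), (-22, 137, 230), (-20, 138, 231), (-18, 140, 233), (-16, 139, 232), (-14, 135, 227), (-12, 132, 223), (-10, 131, 223), (-8, 132, 224), (-6, 136, 227), (-4, 135, 226), (-2, 127, 218), (0, 99, 192), (2, 68, 171), (4, 60, 171), (6, 60, 173), (8, 59, 173), (10, 59, 172)]
```

Call:
jog_arm --increments '[[[0.006,0,0],[0,0,0],1],[[0.011,0,0],[0,0,0],1],[[0.011,0,0],[0,0,0],1],[[0.011,0,0],[0,0,0],1],[[0.011,0,0],[0,0,0],1],[[0.008,0,0],[0,0,0],1],[[0.003,0,0],[0,0,0],1],[[0,0,0],[0,0,0],1]]'

```text
time_s: 10.28
tool_pos: [0.4771, 0.2263, 0.0654]
tool_rot: [-0.0, 0.057, 0.998, -0.0]
force: [3.1, -1.5, -2.6]
finger_gap: 0.0317
finger_force: 45.0
```

Call:
jog_arm --increments '[[[0,0,0],[0,0,0],1],[[0,0,0],[0,0,0],1]]'

```text
time_s: 10.45
tool_pos: [0.4776, 0.2262, 0.0653]
tool_rot: [0.0, 0.057, 0.998, 0.0]
force: [3.7, -0.5, -1.8]
finger_gap: 0.0318
finger_force: 45.0
```

```bash
python3 - <<'E'
from h import *
p,d=arm.read_camera("scene")
s=arm.observe();print(s["tool_pos"],s["force"],s["tool_rot"])
# predicted: mouth at line (sole height .028), line ends, edge mid
T=s["tool_pos"];n=np.array([.9934,-.115]);l=np.array([.115,.9934])
X=[np.r_[T[:2]+.05*n-.016*l,.0283],np.r_[T[:2]+.05*n-.016*l,.084],np.r_[np.array([.5818,.2143])-.055*n-.016*l,.022]]
u=proj("scene",X);print(u)
o=np.array([175,160]);k=800/100.
c=cv2.resize(p[160:235,175:275],(800,600),interpolation=cv2.INTER_CUBIC)
for x in u:cv2.drawMarker(c,tuple(int(v) for v in (x+.5-o)*k),(0,0,255),0,14,1)
cv2.imwrite("pics/c4.png",c)
E
```

```text
[0.47767727 0.22623242 0.06529869] [ 3.19466207 -1.17350452 -1.65728948] [1.01536127e-04 5.74794112e-02 9.98346686e-01 4.87710070e-05]
[[228.82610353 202.81819894]
 [226.87458915 185.51435203]
 [228.95767826 204.73329028]]
```

View pics/c4.png

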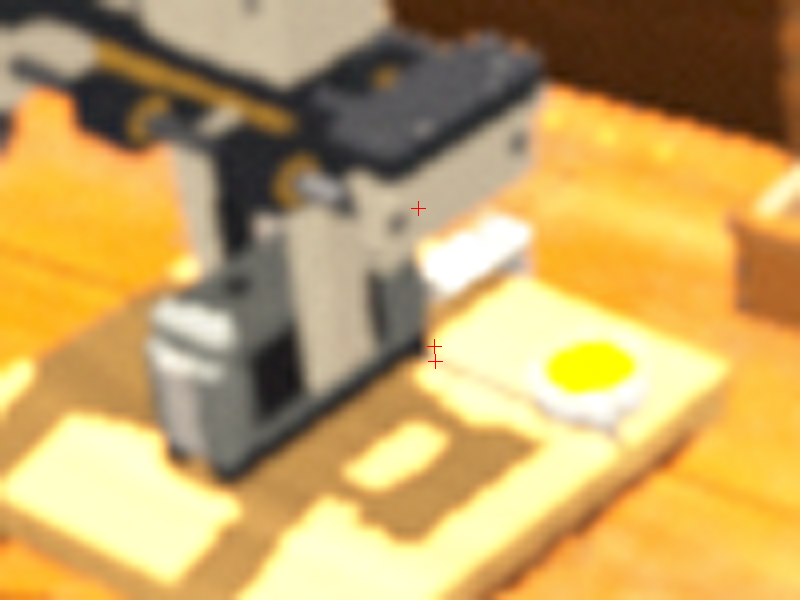

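The case front, at picture (425,345), is at the dark line (435,361). The blade runs out to the back edge at (525,245), and the case is level and square. I'll press down in small steps.

Call:
jog_arm --increments '[[[0,0,0.00125],[0,0,0],1],[[0,0,0.00125],[0,0,0],1],[[0,0,0.00125],[0,0,0],1],[[0,0,0.00125],[0,0,0],1],[[0,0,0],[0,0,0],1],[[0,0,0],[0,0,0],1]]'

```text
time_s: 11.0
tool_pos: [0.4778, 0.2263, 0.0636]
tool_rot: [0.0, 0.057, 0.998, 0.0]
force: [3.1, -1.4, 4.4]
finger_gap: 0.032
finger_force: 45.0
```

Call:
jog_arm --increments '[[[0,0,0.00125],[0,0,0],1],[[0,0,0.00125],[0,0,0],1],[[0,0,0],[0,0,0],1],[[0,0,0],[0,0,0],1]]'

```text
time_s: 11.33
tool_pos: [0.4777, 0.2263, 0.0626]
tool_rot: [0.0, 0.057, 0.998, 0.0]
force: [2.2, -1.5, 4.2]
finger_gap: 0.0317
finger_force: 45.0
```

Call:
jog_arm --increments '[[[0,0,0.00125],[0,0,0],1],[[0,0,0.00125],[0,0,0],1],[[0,0,0],[0,0,0],1],[[0,0,0],[0,0,0],1]]'

```text
time_s: 11.67
tool_pos: [0.4777, 0.2263, 0.0621]
tool_rot: [0.0, 0.057, 0.998, 0.0]
force: [0.1, -0.9, 9.3]
finger_gap: 0.0317
finger_force: 45.0
```

Call:
jog_arm --increments '[[[0,0,0.00125],[0,0,0],1],[[0,0,0.00125],[0,0,0],1],[[0,0,0],[0,0,0],1],[[0,0,0],[0,0,0],1]]'

```text
time_s: 12.0
tool_pos: [0.4777, 0.2263, 0.0617]
tool_rot: [0.001, 0.057, 0.998, 0.0]
force: [-1.4, -1.4, 14.4]
finger_gap: 0.0322
finger_force: 45.0
```

On a tooth. I'll ease off, back up 1.6 mm and press again.

Call:
jog_arm --increments '[[[0,0,-0.0035],[0,0,0],1],[[0,0,0],[0,0,0],1],[[0.002,0,0],[0,0,0],1],[[0.002,0,0],[0,0,0],1],[[0,0,0],[0,0,0],1],[[0,0,0.00125],[0,0,0],1],[[0,0,0.00125],[0,0,0],1],[[0,0,0],[0,0,0],1]]'

```text
time_s: 12.67
tool_pos: [0.4776, 0.2263, 0.0619]
tool_rot: [0.002, 0.057, 0.998, 0.0]
force: [3.3, -3.7, 10.6]
finger_gap: 0.0315
finger_force: 45.0
```

Call:
jog_arm --increments '[[[0,0,0.00125],[0,0,0],1],[[0,0,0.00125],[0,0,0],1],[[0,0,0],[0,0,0],1],[[0,0,0],[0,0,0],1]]'

```text
time_s: 13.0
tool_pos: [0.4776, 0.2263, 0.0616]
tool_rot: [0.002, 0.057, 0.998, 0.0]
force: [-0.1, -3.3, 15.8]
finger_gap: 0.0316
finger_force: 45.0
```

Call:
jog_arm --increments '[[[0,0,-0.003],[0,0,0],1],[[0,0,-0.003],[0,0,0],1],[[0,0,0],[0,0,0],1],[[0,0,0],[0,0,0],1]]'

```text
time_s: 13.33
tool_pos: [0.4774, 0.2264, 0.0623]
tool_rot: [0.001, 0.057, 0.998, 0.0]
force: [6.2, -1.6, 2.5]
finger_gap: 0.032
finger_force: 45.0
```

Call:
jog_arm --increments '[[[0,0,-0.0025],[0,0,0],1],[[0,0,0],[0,0,0],1],[[0,0,0],[0,0,0],1]]'

```text
time_s: 13.58
tool_pos: [0.4757, 0.2265, 0.0625]
tool_rot: [-0.0, 0.057, 0.998, 0.0]
force: [3.0, -0.7, -1.5]
finger_gap: 0.0318
finger_force: 45.0
```

Call:
jog_arm --increments '[[[0,0,0.00125],[0,0,0],1],[[0,0,0.00125],[0,0,0],1],[[0,0,0.00125],[0,0,0],1],[[0,0,0.00125],[0,0,0],1],[[0,0,0],[0,0,0],1],[[0,0,0],[0,0,0],1]]'

```text
time_s: 14.08
tool_pos: [0.4757, 0.2265, 0.0612]
tool_rot: [-0.0, 0.057, 0.998, 0.0]
force: [1.1, 0.6, 4.6]
finger_gap: 0.0319
finger_force: 45.0
```

Going in (0.0612 at only 4.6 N).

Call:
jog_arm --increments '[[[0,0,0.00125],[0,0,0],1],[[0,0,0.00125],[0,0,0],1],[[0,0,0],[0,0,0],1],[[0,0,0],[0,0,0],1]]'

```text
time_s: 14.42
tool_pos: [0.4757, 0.2265, 0.0601]
tool_rot: [-0.0, 0.057, 0.998, 0.0]
force: [0.8, 0.2, 4.5]
finger_gap: 0.0316
finger_force: 45.0
```

Call:
jog_arm --increments '[[[0,0,0.00125],[0,0,0],1],[[0,0,0.00125],[0,0,0],1],[[0,0,0],[0,0,0],1],[[0,0,0],[0,0,0],1]]'

```text
time_s: 14.75
tool_pos: [0.4758, 0.2265, 0.0593]
tool_rot: [-0.0, 0.057, 0.998, 0.0]
force: [1.7, -0.4, 7.4]
finger_gap: 0.0319
finger_force: 45.0
```

Call:
jog_arm --increments '[[[0,0,0.00125],[0,0,0],1],[[0,0,0],[0,0,0],1],[[0,0,0],[0,0,0],1]]'

```text
time_s: 15.0
tool_pos: [0.4758, 0.2265, 0.0593]
tool_rot: [0.0, 0.057, 0.998, 0.0]
force: [-0.6, -0.8, 10.6]
finger_gap: 0.0316
finger_force: 45.0
```

Call:
jog_arm --increments '[[[0,0,0.00125],[0,0,0],1],[[0,0,0],[0,0,0],1],[[0,0,-0.002],[0,0,0],1],[[0,0,-0.002],[0,0,0],1],[[0,0,0],[0,0,0],1],[[0,0,0],[0,0,0],1]]'

```text
time_s: 15.5
tool_pos: [0.4757, 0.2264, 0.0593]
tool_rot: [-0.0, 0.057, 0.998, -0.0]
force: [2.0, 0.5, 0.1]
finger_gap: 0.0318
finger_force: 45.0
```

```bash
python3 - <<'E'
from h import *
p,d=arm.read_camera("scene")
s=arm.observe();print(s["tool_pos"],s["force"],s["tool_rot"])
c=cv2.resize(p[160:235,175:275],(800,600),interpolation=cv2.INTER_CUBIC)
cv2.imwrite("pics/c5.png",c)
E
```

```text
[0.47571372 0.22634707 0.05928843] [ 3.53593004 -0.36196738  0.03281166] [-2.89812745e-04  5.73835694e-02  9.98352159e-01 -9.73046490e-05]
```

View pics/c5.png

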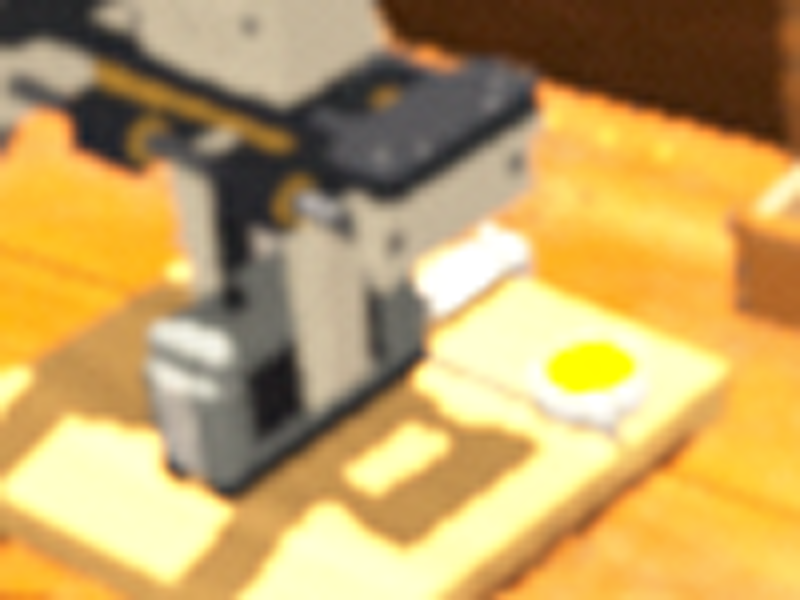

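The case is flat on the panel, its front at (425,350) next to the line (432,355), with the blade reaching the edge at (525,245). Before letting go I'll ease it slightly forward: if it is locked, the spring pull should disappear.

Call:
jog_arm --increments '[[[-0.0015,0,0],[0,0,0],1],[[-0.0015,0,0],[0,0,0],1],[[0,0,0],[0,0,0],1],[[0,0,0],[0,0,0],1]]'

```text
time_s: 15.88
tool_pos: [0.4761, 0.2263, 0.0593]
tool_rot: [-0.001, 0.057, 0.998, -0.0]
force: [-0.3, 1.1, 1.3]
finger_gap: 0.0322
finger_force: 45.0
```

Call:
jog_arm --increments '[[[0,0,0],[0,0,0],1],[[0,0,0],[0,0,0],1],[[0,0,0],[0,0,0],1],[[0,0,0],[0,0,0],1]]' --newtons 4

```text
time_s: 16.22
tool_pos: [0.4764, 0.2262, 0.0593]
tool_rot: [-0.001, 0.057, 0.998, -0.0]
force: [-0.7, 1.5, -0.3]
finger_gap: 0.0318
finger_force: 4.0
```

Call:
jog_arm --increments '[[[0,0,0],[0,0,0],0.2],[[0,0,0],[0,0,0],0.1],[[0,0,0],[0,0,0],0],[[0,0,0],[0,0,0],-0.1],[[0,0,0],[0,0,0],-0.2],[[0,0,0],[0,0,0],-0.2],[[0,0,0],[0,0,0],-0.2]]'

```text
time_s: 16.8
tool_pos: [0.4771, 0.2263, 0.0597]
tool_rot: [0.0, 0.057, 0.998, -0.0]
force: [-0.1, -0.3, -0.1]
finger_gap: 0.0557
finger_force: 0.0
```

Call:
jog_arm --increments '[[[0,0,-0.02],[0,0,0],-0.2],[[0,0,-0.04],[0,0,0],-0.2],[[0,0,-0.08],[0,0,0],-0.2],[[0,0,-0.08],[0,0,0],-0.2],[[0,0,-0.08],[0,0,0],-0.2],[[0,0,-0.05],[0,0,0],-0.2],[[0,0,0],[0,0,0],-0.2],[[0,0,0],[0,0,0],-0.2]]'

```text
time_s: 17.47
tool_pos: [0.4777, 0.2265, 0.2014]
tool_rot: [0.002, 0.057, 0.998, 0.001]
force: [-0.1, -0.7, 0.1]
finger_gap: 0.0554
finger_force: 0.0
```

```bash
python3 - <<'E'
from h import *
p,d=arm.read_camera("scene");print(arm.observe()["tool_pos"])
c=cv2.resize(p[160:235,175:275],(800,600),interpolation=cv2.INTER_CUBIC)
cv2.imwrite("pics/c6.png",c)
E
```

```text
[0.47682599 0.22622968 0.19979675]
```

View pics/c6.png

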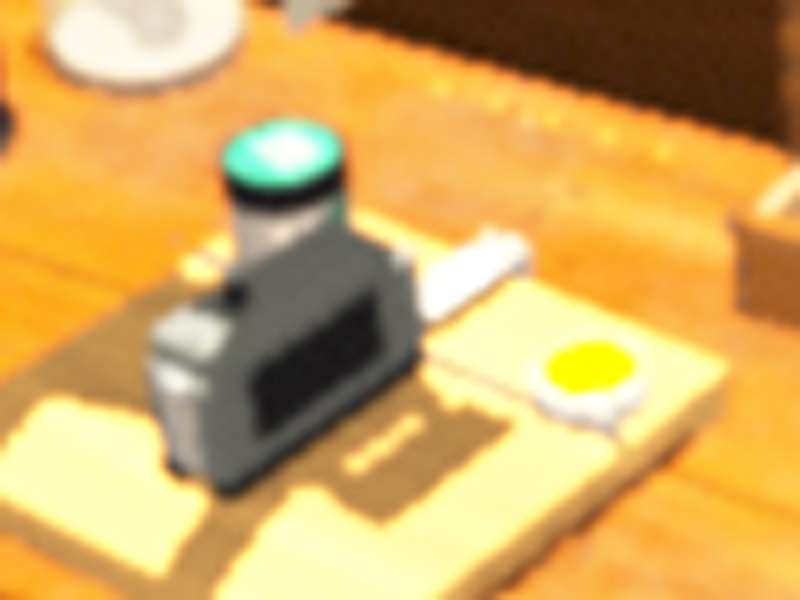

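The released rule stands flat and square, its front at (422,352) on the line. The lip is at the edge (525,245), the pin at (237,295) is raised, and the jar and tin have not been disturbed.

```bash
python3 -c "
from workcell import arm
print(arm.close_job())"
```

```text
the job is handed in; nothing more can be done
None
```

The job is handed in: the rule stands locked, flat and square on the panel, with its front at the dark line and its lip over the back edge. The final picture shows it released and the jar and tin undisturbed; the hand-in returned no verdict.

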